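Find the rocking jar lid and seat it

TASK

Four lidded glaze jars stand in a row on a board, and one lid is not seated: press with a fingertip near the outer edge of the lids, one after another, until you find the one that rocks, then press that lid's knob straight down until the lid is fully home and no longer stands proud, and come away. Rock it by its edge before you press its knob. Only press: do not lift or drag any lid, and leave the other things around the board where they are.

Things in the scene. Friction and masses are not known exactly. Their poses are not given: they have to be found in the camera images.
- lid_0_seat (a point): one of four look-alike round stoneware lids: this point is the centre of the underside of its disc, z up along its axis. Disc 104 mm across, 8 mm thick (flat top 8 mm above this point); flat-topped knob 24 mm across in the middle, its top 30 mm above this point; a 16 mm deep skirt hangs loosely round the jar's neck. Number is not place in the row; jars stand 130 mm apart
- lid_1_seat (a point): one of four look-alike round stoneware lids: this point is the centre of the underside of its disc, z up along its axis. Jars differ in height by up to 4 mm, so height does not tell which is loose. Three lids rest on the rim all round and do not move; under one (any number) a hidden press-in seal stands 3.5 mm proud, and it lies level on a hub 24 mm across
- lid_2_seat (a point): one of four look-alike round stoneware lids: this point is the centre of the underside of its disc, z up along its axis. A light press (1 to 5 N) on the loose lid 35 to 45 mm from its axis tips it 0.08 to 0.11 rad (5 to 6 degrees) towards the finger, its far edge rising some 6 mm; it falls level when let go. This does not drive the seal in. Shape as lid_0
- lid_3_seat (a point): one of four look-alike round stoneware lids: this point is the centre of the underside of its disc, z up along its axis. A push of 12 to 20 N straight down on the loose lid's knob drives its seal in: the lid sinks 3.5 mm onto the rim, stays there and no longer rocks. Shape as lid_0
- board: plywood ware board, 150 x 560 x 18 mm, fixed; origin at the centre of its underside, y along its length. The jars stand on it along its middle line; rims about 76 to 80 mm above the table
- water_pot: bystander: white plastic water pot, 90 mm across, 75 mm tall; origin at the centre of its underside
- loop_tool: bystander: loop trimming tool, 160 mm long, lying on the table; wooden handle 18 mm thick, origin under the handle's middle, x along it
- rib: bystander: flat wooden throwing rib, 50 x 140 x 6 mm; origin at the centre of its underside
- bisque_cup: bystander: small terracotta cup, 68 mm across, 70 mm tall; origin at the centre of its underside
Mind the look-alikes: they are no part of the job. What is shaped like the part that bears lid_3_seat but green or turquoise is not meant.

How it is judged:
On the way, in this order (a step that is already met when the one before it is completed fails the run):
1. the loose lid is made to rock by a fingertip on its edge (((angle between lid_0_seat's own z axis and vertical above 0.05 rad and contact force between the fingers and lid_0 above 0.2 N) or (angle between lid_1_seat's own z axis and vertical above 0.05 rad and contact force between the fingers and lid_1 above 0.2 N) or (angle between lid_2_seat's own z axis and vertical above 0.05 rad and contact force between the fingers and lid_2 above 0.2 N) or (angle between lid_3_seat's own z axis and vertical above 0.05 rad and contact force between the fingers and lid_3 above 0.2 N))), for 0.05 s.
2. the loose lid has been pressed home onto its jar (((distance of lid_0_seat from where it was at the start of the episode between 0.0026 and 0.008 m and angle between lid_0_seat's own z axis and vertical below 0.03 rad) or (distance of lid_1_seat from where it was at the start of the episode between 0.0026 and 0.008 m and angle between lid_1_seat's own z axis and vertical below 0.03 rad) or (distance of lid_2_seat from where it was at the start of the episode between 0.0026 and 0.008 m and angle between lid_2_seat's own z axis and vertical below 0.03 rad) or (distance of lid_3_seat from where it was at the start of the episode between 0.0026 and 0.008 m and angle between lid_3_seat's own z axis and vertical below 0.03 rad))), for 0.2 s.
At the end, for the whole second after the job is handed in: the loose lid has sunk at least 2.6 mm onto its jar and is level (within 0.03 rad); all four lids are level and within 8 mm of where they began; the bystanders are within 25 mm of where they stood (((distance of lid_0_seat from where it was at the start of the episode between 0.0026 and 0.008 m and angle between lid_0_seat's own z axis and vertical below 0.03 rad) or (distance of lid_1_seat from where it was at the start of the episode between 0.0026 and 0.008 m and angle between lid_1_seat's own z axis and vertical below 0.03 rad) or (distance of lid_2_seat from where it was at the start of the episode between 0.0026 and 0.008 m and angle between lid_2_seat's own z axis and vertical below 0.03 rad) or (distance of lid_3_seat from where it was at the start of the episode between 0.0026 and 0.008 m and angle between lid_3_seat's own z axis and vertical below 0.03 rad)) and angle between each of lid_0_seat, lid_1_seat, lid_2_seat, lid_3_seat's own z axis and vertical below 0.03 rad and distance of each of lid_0_seat, lid_1_seat, lid_2_seat, lid_3_seat from where it was at the start of the episode below 0.008 m and distance of each of water_pot, loop_tool, rib, bisque_cup from where it was at the start of the episode below 0.025 m); the robot touches nothing.
It fails at once if a lid is lifted or dragged (12 mm or more from its place) (distance of any of lid_0_seat, lid_1_seat, lid_2_seat, lid_3_seat from where it was at the start of the episode above 0.012 m).
It fails at once if a bystander is moved by 25 mm or more (distance of any of water_pot, loop_tool, rib, bisque_cup from where it was at the start of the episode above 0.025 m).
It also fails if it takes over 48 s, if anything falls off the work surface, if the arm or the gripper's body presses on something with over 40 N, if the wrist force passes 120 N, or if a joint passes its speed limit or range.

ROBOT

A 7-joint arm with a two-finger parallel gripper is mounted at the origin on the work surface. World frame = base frame: x ahead of the robot, y to its left, z up, the work surface at z = 0. Lengths are in m, angles in rad, forces in N, time in s.
With the tool pointing down it reaches from about 0.4 to 0.85 m from the base axis. Payload 10.4 kg.
Tool frame: the origin (TCP) lies at the very end of the fingers, on their centre line; the grasp point (between the pads) lies 19 mm behind it; z points along the fingers, y is the direction in which the jaws open and shut (so a half turn about z gives the same grasp; the last joint's range is limited). The gripper opens to 87 mm and grips with 3 to 60 N. Pads are 19 mm wide; open, the fingers measure 117 mm over their backs; the gripper's body (75 mm by 190 mm) begins 51 mm behind the grasp point.
Start: joints at [1.262, 0.332, -0.065, 1.46, 0.022, 1.35, -0.088], TCP at [0.176, -0.6, 0.223] pointing down, gripper open.
Joint ranges: [-2.6, 2.6], [-0.5, 2.12], [-1.47, 1.34], [0.16, 2.42], [-1.27, 4.41], [0.06, 2.06], [-2.6, 2.6]. Speed limits (rad/s): [2.22, 2.22, 2.79, 2.79, 3.14, 3.14, 3.14].

INTERFACE

Orientations are given as a unit quaternion [x, y, z, w].
In Python, from bench import r gives the robot as it stands.
- The arm moves only by the shell command python3 -m crank 'ROWS' [FORCE]. ROWS is JSON, a list of rows, each a list of 3 entries, a list of its own where there are three numbers: the opening, from -1 (shut) to 1 (fully open), so that 0 is half open, then the shift along the tool's x, y, z in mm, then the turn about the tool's z in degrees. A call has 1 to 12 rows; each row is the pose to reach, as a shift and turn from the pose commanded when the call began, along the tool's axes at that moment; what a row does not reach only later rows make up. A row lasts 1/12 s, in which the tool goes at most 41.7 mm and 7.16 degrees, less where a joint would pass 70% of its speed; a pose out of reach is approached as far as the arm can. A call with a gripper value outside its range is refused whole. The fingers move at their own pace and stop on an object; FORCE is the grip in N (left out, the last holds). Time passes only in rows, so rows that repeat a pose let the fingers close. It gives the time, the measured TCP pose, the force and the opening at its end, in the units of the state.
- r.read_state(): the state, without advancing time (a new reading comes with each control period).
- r.camera(name): name is "side" or "top"; returns a dict with "pixels" (400x640x3 uint8, red, green, blue), "fov_y" (degrees; the focal length in pixels is half the picture's height over the tangent of half this angle, whatever the lens; pixels are square), "cx", "cy" (the principal point, pixels), "cam_to_world" (4x4, takes a point from camera to world coordinates). Camera axes: x right, y down, z forward; pixel columns grow to the right and rows downward; lengths in m; the calibration is good to about 2 mm. A picture is of the moment at which its call begins. There is no depth.
- r.close_job(): hands the job in, once; it reports no verdict.
The state is a dict: "time": time; "joint_positions": joint angles; "joint_vel": joint speeds; "joint_torque": joint torques, N m; "ee_pos": TCP position; "eef_rot": TCP orientation; "ft_force": force on the tool from outside, world axes, zero at the start; "torque": the same for the moment, N m; "width": finger opening in m.
Only numpy, scipy, OpenCV 4.12 (cv2) and the standard library are available. Lean on these libraries where they do the work, as an engineer would, in place of code of your own. Each camera call takes 0.05 s, during which the arm holds its last target.

## Working session

There is one attempt and no reset: what is moved stays moved. The work goes in short steps, Python scripts to look and compute and a shell command to move; the robot and the scene stay as the last step left them, time stands still between calls to the robot, and variables do not carry over. Pictures are saved under pics/ and viewed, and the job is handed in when it is done.

```bash
mkdir -p pics; ls
python3 - <<'E'
from bench import r
import cv2,numpy as np
s=r.read_state();print(s)
for n in("side","top"):
    c=r.camera(n);cv2.imwrite(f"pics/{n}0.png",c["pixels"][:,:,::-1]);print(n,c["fov_y"],c["cx"],c["cy"],np.round(c["cam_to_world"],4).tolist(),c.keys())
E
```

```text
pics
{'time': 0.0, 'joint_positions': array([ 1.26241316,  0.33286445, -0.06467335,  1.46092627,  0.02161729,
        1.34992685, -0.08850946]), 'joint_vel': array([ 0.00222312, -0.0004957 , -0.00018401, -0.00012845, -0.0008641 ,
        0.00067397, -0.00091503]), 'joint_torque': array([ 2.30604437e-04, -6.23251891e+01,  2.49871990e-02, -3.89905787e+01,
       -6.13515987e-02,  3.93851101e-02,  8.44989768e-05]), 'ee_pos': array([ 0.17605598, -0.59928494,  0.22176571]), 'eef_rot': array([ 9.89808829e-01,  1.42400740e-01, -1.47440832e-04, -6.99192317e-04]), 'ft_force': array([-0.29245047,  0.7555989 , -0.23767984]), 'torque': array([0.01228698, 0.0356911 , 0.02708949]), 'width': 0.08690674264831816}
side 45.78751614344097 314.6538900214915 192.01091144573718 [[-0.8334, -0.3342, 0.4401, 0.0429], [-0.5522, 0.5352, -0.6392, 0.8806], [-0.0219, -0.7758, -0.6306, 0.9225], [0.0, 0.0, 0.0, 1.0]] dict_keys(['pixels', 'fov_y', 'cx', 'cy', 'cam_to_world'])
top 43.456135424992425 319.17570641025304 200.4209810263175 [[-0.0225, -0.9967, 0.0774, 0.513], [-0.9996, 0.0209, -0.0213, 0.0427], [0.0196, -0.0778, -0.9968, 1.291], [0.0, 0.0, 0.0, 1.0]] dict_keys(['pixels', 'fov_y', 'cx', 'cy', 'cam_to_world'])
```

View pics/side0.png

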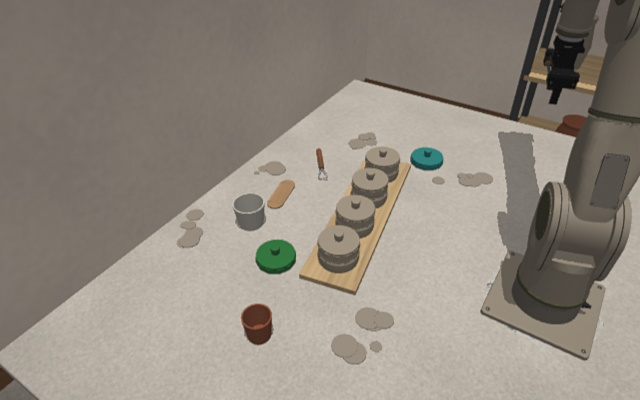

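View pics/top0.png

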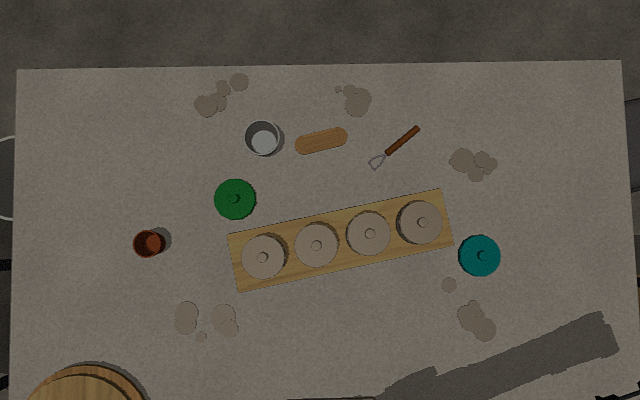

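Run:
```python
import cv2
a=cv2.imread('pics/top0.png')[180:300,220:460]
cv2.imwrite('pics/crop_top.png',cv2.resize(a,None,fx=3.3,fy=3.3,interpolation=cv2.INTER_CUBIC))
a=cv2.imread('pics/side0.png')[130:300,290:430]
cv2.imwrite('pics/crop_side.png',cv2.resize(a,None,fx=3.5,fy=3.5,interpolation=cv2.INTER_CUBIC))
```

```text
(no output)
```

View pics/crop_top.png

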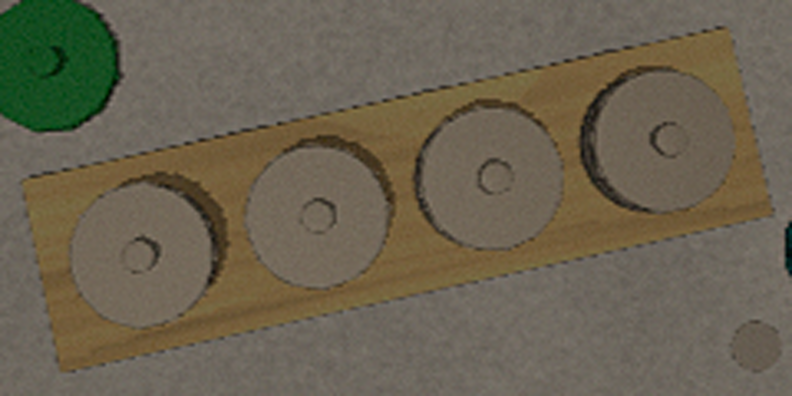

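View pics/crop_side.png

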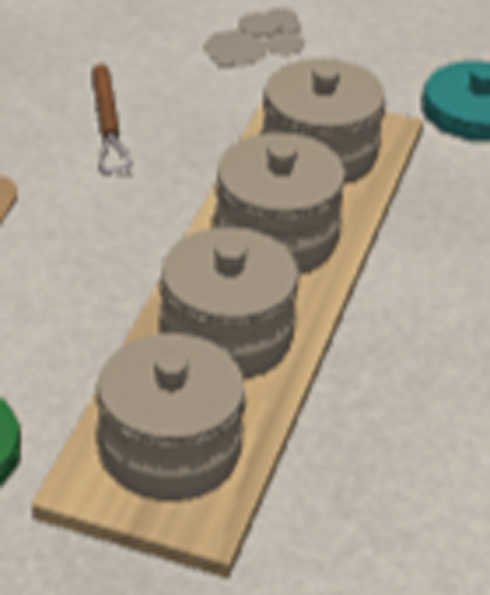

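```bash
cat > h.py <<'E'
import numpy as np,cv2
T={'side':(45.78751614344097,314.654,192.011),'top':(43.456135424992425,319.176,200.421)}
from bench import r
M={}
def cam(n):
    c=r.camera(n);M[n]=c['cam_to_world'];return c
def ray(n,u,v,M):
    f,cx,cy=T[n];F=200/np.tan(np.radians(f/2));d=M[:3,:3]@np.array([(u-cx)/F,(v-cy)/F,1]);return M[:3,3],d
def onz(n,u,v,z,M):
    o,d=ray(n,u,v,M);return o+d*(z-o[2])/d[2]
def proj(n,p,M):
    f,cx,cy=T[n];F=200/np.tan(np.radians(f/2));q=M[:3,:3].T@(np.asarray(p)-M[:3,3]);return np.array([cx+F*q[0]/q[2],cy+F*q[1]/q[2]])
E
python3 - <<'E'
from h import *
ct=cam('top')['cam_to_world'];cs=cam('side')['cam_to_world']
np.savez('cams.npz',top=ct,side=cs)
k=[(141,254),(318,215.5),(497,177),(670,139)]
d=[(141,254),(318,215.5),(490,178),(662,140.5)]
ks=[(171,368),(230,252),(281.5,153),(325,75)]  # knob tops in side crop (x3.5)
P=[]
for i in range(4):
    a=onz('top',220+k[i][0]/3.3,180+k[i][1]/3.3,.108,ct);b=onz('top',220+d[i][0]/3.3,180+d[i][1]/3.3,.086,ct)
    o1,d1=ray('top',220+k[i][0]/3.3,180+k[i][1]/3.3,ct);o2,d2=ray('side',290+ks[i][0]/3.5,130+ks[i][1]/3.5,cs)
    t=np.linalg.lstsq(np.c_[d1,-d2],o2-o1,rcond=None)[0];x=(o1+d1*t[0]+o2+d2*t[1])/2
    P.append(b);print(a.round(4),b.round(4),'tri',x.round(4))
P=np.array(P);print(np.linalg.norm(np.diff(P,axis=0),axis=1),np.degrees(np.arctan2(*(P[0]-P[3])[:2])))
for n,u,v,z in [('water',262,139,.0),('rib',321,140,.0),('loopend',371,165,.0),('green',235,198,.03),('turq',480,256,.03),('cup',148,243,.0)]: print(n,onz('top',u,v,z,ct).round(3))
from scipy.spatial.transform import Rotation as R
print(R.from_quat(r.read_state()['eef_rot']).as_matrix().round(3), r.read_state()['ee_pos'])
E
```

```text
[0.4749 0.1524 0.108 ] [0.4742 0.1544 0.086 ] tri [0.4745 0.1534 0.0969]
[0.4993 0.0264 0.108 ] [0.499 0.026 0.086] tri [0.4991 0.0262 0.1022]
[ 0.5237 -0.1021  0.108 ] [ 0.5233 -0.0997  0.086 ] tri [ 0.5239 -0.1024  0.1046]
[ 0.5482 -0.2272  0.108 ] [ 0.5478 -0.2264  0.086 ] tri [ 0.5487 -0.2291  0.0993]
[0.13075186 0.12805059 0.12902722] -10.941019179189684
water [0.776 0.16  0.   ]
rib [0.771 0.007 0.   ]
loopend [ 0.703 -0.122  0.   ]
green [0.621 0.227 0.03 ]
turq [ 0.462 -0.386  0.03 ]
cup [0.514 0.453 0.   ]
[[ 0.959  0.282 -0.   ]
 [ 0.282 -0.959  0.001]
 [-0.    -0.001 -1.   ]] [ 0.17612425 -0.59945474  0.22210158]
```

```bash
python3 -m crank '[[-1,[30,-18,0],0],[-1,[65,-40,0],5.5],[-1,[100,-61,0],5.5],[-1,[135,-82,0],5.5],[-1,[170,-104,0],5.5],[-1,[205,-125,0],5.5],[-1,[240,-146,0],5.5],[-1,[275,-167,0],5.5],[-1,[310,-189,0],5.5],[-1,[345,-210,0],5.5],[-1,[380,-231,30],5.5],[-1,[405,-246,50],5.5]]' 10; python3 -m crank '[[-1,[0,0,0],0],[-1,[0,0,0],0],[-1,[0,0,0],0],[-1,[0,0,0],0]]'
python3 - <<'E'
from h import *
from scipy.spatial.transform import Rotation as R
s=r.read_state();m=R.from_quat(s['eef_rot']).as_matrix();print(m.round(3),s['ee_pos'],s['ft_force'],s['width'],s['time'])
t=np.array([.548,-.228,.13])-.043*np.array([.982,.189,0]);print(m.T@(t-s['ee_pos'])*1000)
for n in('top','side'):
    cv2.imwrite(f'pics/{n}1.png',cam(n)['pixels'][:,:,::-1])
E
```

```text
time: 1.2
ee_pos: [0.4959, -0.2497, 0.1747]
eef_rot: [0.995, 0.095, 0.001, 0.001]
ft_force: [1.2, -2.0, -0.3]
width: 0.0151
time: 1.53
ee_pos: [0.4935, -0.2525, 0.1747]
eef_rot: [0.996, 0.094, 0.0, 0.0]
ft_force: [-1.1, -0.3, 0.2]
width: 0.0006
[[ 0.982  0.187  0.001]
 [ 0.187 -0.982 -0.001]
 [ 0.     0.001 -1.   ]] [ 0.49353964 -0.25246547  0.17466194] [-1.08761203 -0.33174656  0.19781652] 0.0005957045496496257 1.5333
[ 15.05624378 -13.81210421  44.65254253]
```

```bash
python3 -m crank '[[-1,[10,-10,15],0],[-1,[15,-14,30],0],[-1,[15,-14,45],0],[-1,[15,-14,58],0],[-1,[15,-14,67],0],[-1,[15,-14,72],0],[-1,[15,-14,75],0],[-1,[15,-14,75],0]]'
python3 - <<'E'
from h import *
s=r.read_state();print(s['ee_pos'],s['ft_force'],s['time'])
for n,b in(('top',(350,180,480,280)),('side',(330,100,450,190))):
    c=cam(n);print(n,proj(n,s['ee_pos'],c['cam_to_world']))
    x0,y0,x1,y1=b
    cv2.imwrite(f'pics/{n}2.png',cv2.resize(c['pixels'][y0:y1,x0:x1,::-1],None,fx=6,fy=6,interpolation=cv2.INTER_CUBIC))
E
```

```text
time: 2.3
ee_pos: [0.5059, -0.2348, 0.0991]
eef_rot: [0.996, 0.094, -0.0, 0.0]
ft_force: [-0.5, 1.3, -0.6]
width: 0.0005
[ 0.50593366 -0.2348219   0.09908471] [-0.5041303   1.30273251 -0.61070001] 2.3
top [426.04037647 239.93696063]
side [396.46052645 154.76164979]
```

View pics/side2.png

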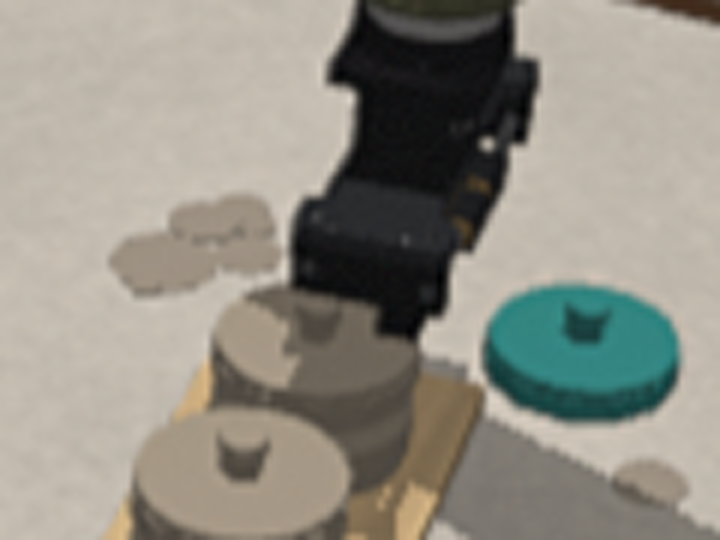

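View pics/top2.png

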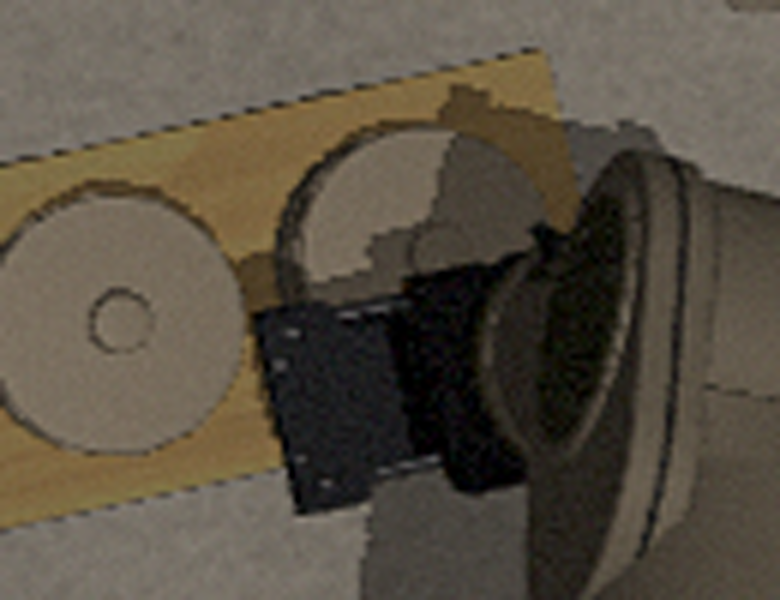

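```bash
python3 -m crank '[[-1,[0,0,3],0],[-1,[0,0,6],0],[-1,[0,0,8],0],[-1,[0,0,8],0]]'; python3 -m crank '[[-1,[0,0,1],0],[-1,[0,0,1],0]]';python3 -m crank '[[-1,[0,0,1],0],[-1,[0,0,1],0]]';python3 -m crank '[[-1,[0,0,1],0],[-1,[0,0,1],0]]'
```

```text
time: 2.73
ee_pos: [0.5058, -0.2344, 0.0906]
eef_rot: [0.996, 0.095, -0.0, -0.0]
ft_force: [-0.3, -0.5, -0.9]
width: 0.0006
time: 2.9
ee_pos: [0.506, -0.2345, 0.09]
eef_rot: [0.996, 0.095, -0.0, -0.0]
ft_force: [0.8, -0.1, -0.3]
width: 0.0006
time: 3.07
ee_pos: [0.506, -0.2345, 0.089]
eef_rot: [0.995, 0.095, -0.0, 0.0]
ft_force: [-0.1, 0.6, 0.1]
width: 0.0003
time: 3.23
ee_pos: [0.506, -0.2345, 0.088]
eef_rot: [0.996, 0.095, -0.0, 0.0]
ft_force: [0.0, 0.3, -0.1]
width: 0.0002
```

```bash
for i in 1 ; do :; done; python3 -m crank '[[-1,[0,0,0.7],0],[-1,[0,0,0.7],0]]'; python3 -m crank '[[-1,[0,0,0.7],0],[-1,[0,0,0.7],0]]';python3 -m crank '[[-1,[0,0,0.7],0],[-1,[0,0,0.7],0]]'
```

```text
time: 3.4
ee_pos: [0.5061, -0.2346, 0.0876]
eef_rot: [0.996, 0.095, 0.0, 0.0]
ft_force: [-0.7, 0.9, 2.0]
width: 0.0008
time: 3.57
ee_pos: [0.5061, -0.2345, 0.0873]
eef_rot: [0.996, 0.095, 0.0, 0.0]
ft_force: [-2.9, 1.3, 8.0]
width: 0.0004
time: 3.73
ee_pos: [0.5062, -0.2346, 0.0872]
eef_rot: [0.996, 0.095, 0.0, 0.0]
ft_force: [-6.3, 2.6, 13.4]
width: 0.0006
```

```bash
python3 -m crank '[[-1,[0,0,-8],0],[-1,[0,0,-20],0],[-1,[0,-30,-20],0],[-1,[0,-65,-20],0],[-1,[0,-100,-20],0],[-1,[0,-125,-17],0],[-1,[0,-130,-10],0],[-1,[0,-130,-6],0],[-1,[0,-130,-6],0],[-1,[0,-130,-6],0]]';python3 -m crank '[[-1,[0,0,1],0],[-1,[0,0,1],0]]';python3 -m crank '[[-1,[0,0,1],0],[-1,[0,0,1],0]]'
```

```text
time: 4.57
ee_pos: [0.4817, -0.1082, 0.0921]
eef_rot: [0.996, 0.094, -0.0, 0.0]
ft_force: [0.6, 0.2, 1.2]
width: 0.0005
time: 4.73
ee_pos: [0.4816, -0.108, 0.091]
eef_rot: [0.996, 0.094, -0.0, 0.0]
ft_force: [-0.6, -0.7, 1.5]
width: 0.0003
time: 4.9
ee_pos: [0.4815, -0.1078, 0.0902]
eef_rot: [0.996, 0.094, -0.0, 0.0]
ft_force: [-2.8, -2.7, 4.9]
width: 0.0008
```

```bash
python3 -m crank '[[-1,[0,0,0.5],0],[-1,[0,0,0.5],0]]';python3 -m crank '[[-1,[0,0,0],0],[-1,[0,0,0],0]]'
```

```text
time: 5.07
ee_pos: [0.4816, -0.1079, 0.0901]
eef_rot: [0.996, 0.094, 0.0, 0.001]
ft_force: [-4.7, -1.6, 7.9]
width: 0.0007
time: 5.23
ee_pos: [0.4816, -0.1079, 0.0901]
eef_rot: [0.996, 0.094, 0.0, 0.001]
ft_force: [-3.8, -0.0, 8.7]
width: 0.0006
```

Run:
```python
from h import *
s=r.read_state();print(s['ee_pos'],s['ft_force'],s['time'])
for n,b in(('top',(300,180,430,280)),('side',(330,110,450,200))):
    c=cam(n);print(n,proj(n,s['ee_pos'],c['cam_to_world']))
    x0,y0,x1,y1=b
    cv2.imwrite(f'pics/{n}3.png',cv2.resize(c['pixels'][y0:y1,x0:x1,::-1],None,fx=6,fy=6,interpolation=cv2.INTER_CUBIC))
```

```text
[ 0.48160993 -0.10785816  0.09009457] [-3.83583316 -0.0219664   8.71926095] 5.2333
top [372.63400127 251.35679677]
side [384.26811008 181.52529546]
```

View pics/side3.png

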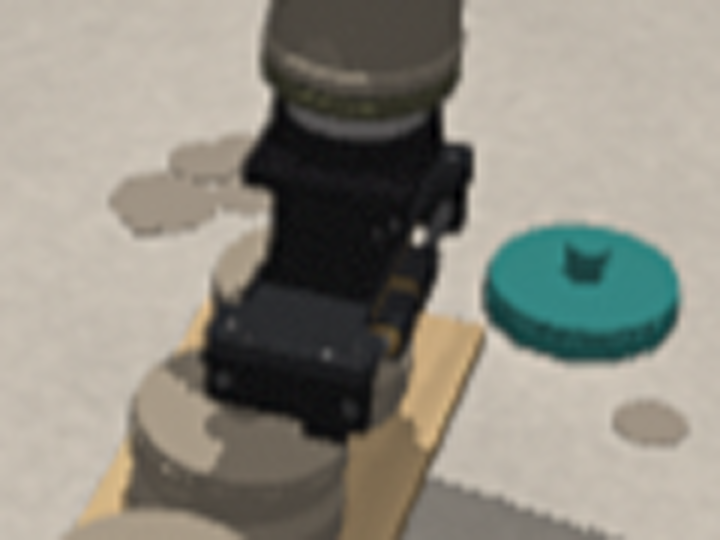

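View pics/top3.png

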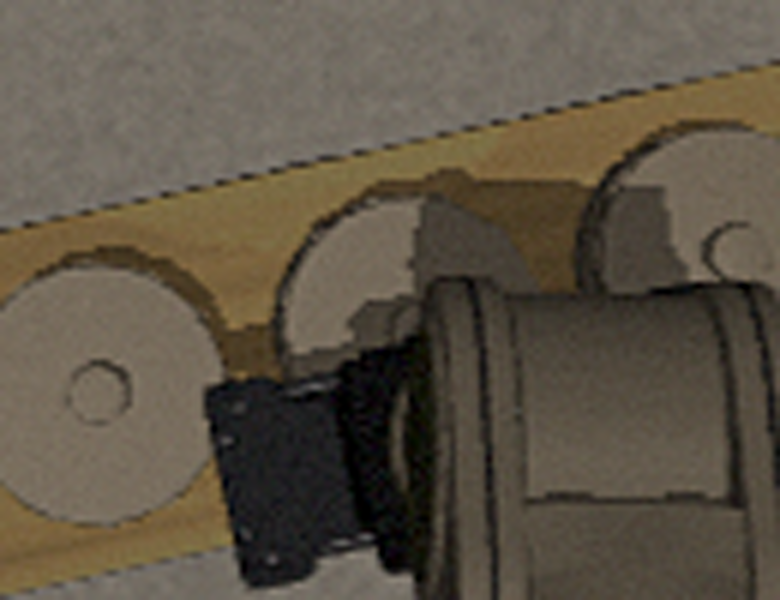

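```bash
python3 -m crank '[[-1,[0,0,-8],0],[-1,[0,0,-20],0],[-1,[0,-30,-20],0],[-1,[0,-65,-20],0],[-1,[0,-100,-20],0],[-1,[0,-125,-17],0],[-1,[0,-130,-10],0],[-1,[0,-130,-4],0],[-1,[0,-130,-4],0],[-1,[0,-130,-4],0]]';python3 -m crank '[[-1,[0,0,1],0],[-1,[0,0,1],0]]';python3 -m crank '[[-1,[0,0,1],0],[-1,[0,0,1],0]]'
```

```text
time: 6.17
ee_pos: [0.4571, 0.0195, 0.0934]
eef_rot: [0.996, 0.094, -0.0, 0.0]
ft_force: [0.3, -0.7, 0.4]
width: 0.0005
time: 6.33
ee_pos: [0.4573, 0.0198, 0.0925]
eef_rot: [0.996, 0.094, 0.0, 0.0]
ft_force: [0.3, -0.7, -0.2]
width: 0.0004
time: 6.5
ee_pos: [0.4571, 0.0204, 0.0914]
eef_rot: [0.996, 0.094, 0.0, 0.0]
ft_force: [-0.1, 0.4, -0.6]
width: 0.0005
```

```bash
python3 -m crank '[[-1,[0,0,1],0],[-1,[0,0,1],0]]';python3 -m crank '[[-1,[0,0,1],0],[-1,[0,0,1],0]]';python3 -m crank '[[-1,[0,0,0.7],0],[-1,[0,0,0.7],0]]'
```

```text
time: 6.67
ee_pos: [0.4569, 0.0207, 0.0903]
eef_rot: [0.996, 0.095, -0.0, 0.0]
ft_force: [-0.7, 0.9, -2.1]
width: 0.0005
time: 6.83
ee_pos: [0.457, 0.0208, 0.0894]
eef_rot: [0.996, 0.095, 0.0, 0.0]
ft_force: [0.4, 0.8, -0.2]
width: 0.0007
time: 7.0
ee_pos: [0.4571, 0.0208, 0.0892]
eef_rot: [0.996, 0.095, 0.0, 0.0]
ft_force: [-2.0, -0.7, 5.9]
width: 0.0008
```

```bash
python3 -m crank '[[-1,[0,0,0.4],0],[-1,[0,0,0.4],0]]';python3 -m crank '[[-1,[0,0,-8],0],[-1,[0,0,-20],0],[-1,[0,-30,-20],0],[-1,[0,-65,-20],0],[-1,[0,-100,-20],0],[-1,[0,-125,-17],0],[-1,[0,-130,-10],0],[-1,[0,-130,-5],0],[-1,[0,-130,-5],0],[-1,[0,-130,-5],0]]';python3 -m crank '[[-1,[0,0,1],0],[-1,[0,0,1],0]]'
```

```text
time: 7.17
ee_pos: [0.4571, 0.0208, 0.089]
eef_rot: [0.995, 0.095, 0.0, 0.0]
ft_force: [-5.3, -0.1, 9.7]
width: 0.0003
time: 8.0
ee_pos: [0.4326, 0.1471, 0.0931]
eef_rot: [0.996, 0.094, -0.0, 0.0]
ft_force: [-0.4, 0.1, -0.7]
width: 0.0007
time: 8.17
ee_pos: [0.4328, 0.1475, 0.0924]
eef_rot: [0.996, 0.094, 0.0, 0.0]
ft_force: [-0.0, 0.1, 0.8]
width: 0.0005
```

```bash
python3 -m crank '[[-1,[0,0,1],0],[-1,[0,0,1],0]]';python3 -m crank '[[-1,[0,0,1],0],[-1,[0,0,1],0]]';python3 -m crank '[[-1,[0,0,1],0],[-1,[0,0,1],0]]'
```

```text
time: 8.33
ee_pos: [0.4326, 0.148, 0.0914]
eef_rot: [0.996, 0.094, 0.0, 0.0]
ft_force: [-0.2, 0.4, 0.4]
width: 0.0001
time: 8.5
ee_pos: [0.4324, 0.1483, 0.0902]
eef_rot: [0.996, 0.095, -0.0, 0.0]
ft_force: [-1.2, -0.4, -0.0]
width: 0.0004
time: 8.67
ee_pos: [0.4324, 0.1484, 0.0892]
eef_rot: [0.995, 0.095, -0.0, 0.0]
ft_force: [-0.7, 0.1, -0.1]
width: 0.0005
```

```bash
python3 -m crank '[[-1,[0,0,1],0],[-1,[0,0,1],0]]';python3 -m crank '[[-1,[0,0,0.8],0],[-1,[0,0,0.8],0]]'
```

```text
time: 8.83
ee_pos: [0.4324, 0.1485, 0.0882]
eef_rot: [0.995, 0.095, -0.0, 0.0]
ft_force: [-0.0, -0.3, -0.2]
width: 0.0006
time: 9.0
ee_pos: [0.4325, 0.1485, 0.0878]
eef_rot: [0.995, 0.095, -0.0, 0.0]
ft_force: [-2.0, -0.2, 6.3]
width: 0.0008
```

Run:
```python
from h import *
s=r.read_state();print(s['ee_pos'],s['ft_force'],s['time'])
for n,b in(('top',(200,190,330,290)),('side',(290,180,410,280))):
    c=cam(n);print(n,proj(n,s['ee_pos'],c['cam_to_world']))
    cv2.imwrite(f'pics/{n}4full.png',c['pixels'][:,:,::-1])
    x0,y0,x1,y1=b
    cv2.imwrite(f'pics/{n}4.png',cv2.resize(c['pixels'][y0:y1,x0:x1,::-1],None,fx=6,fy=6,interpolation=cv2.INTER_CUBIC))
a=cv2.imread('pics/side0.png')[180:280,290:410];cv2.imwrite('pics/side0c.png',cv2.resize(a,None,fx=6,fy=6,interpolation=cv2.INTER_CUBIC))
```

```text
[0.43248127 0.1485167  0.08784737] [-2.04597356 -0.22966779  6.3265146 ] 9.0
top [265.39538862 274.62975935]
side [354.40170996 242.99678211]
```

View pics/side4.png

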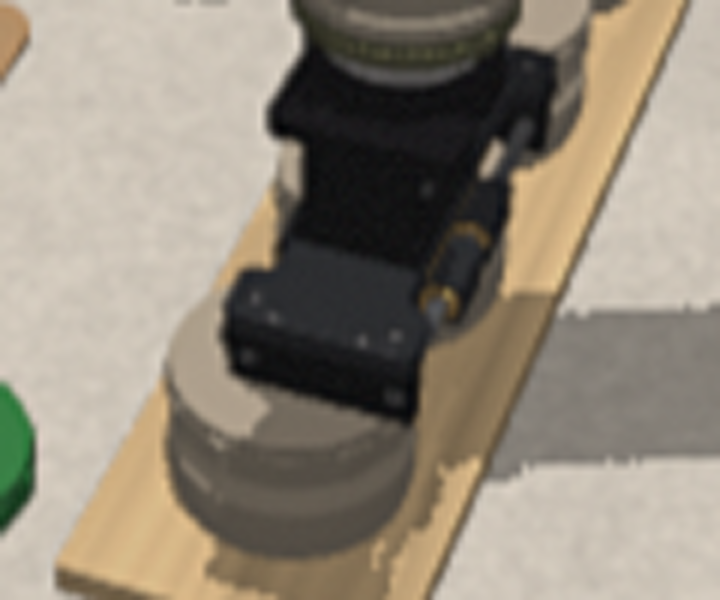

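View pics/side0c.png

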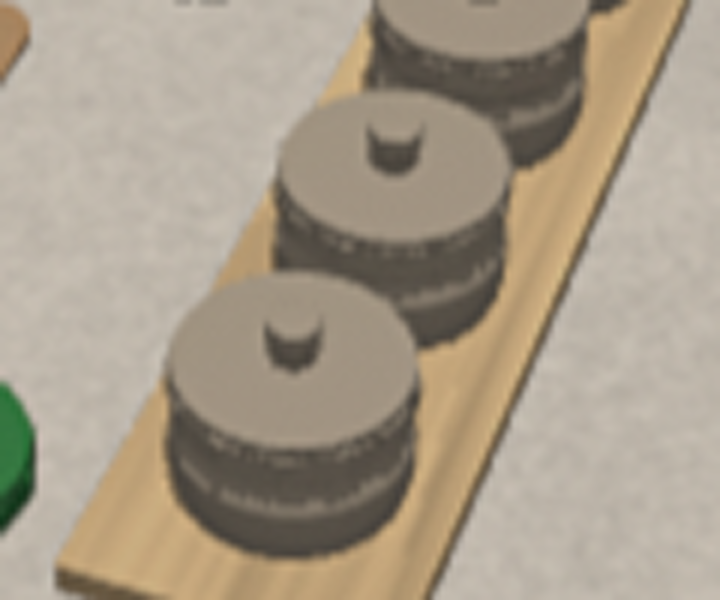

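View pics/top4.png

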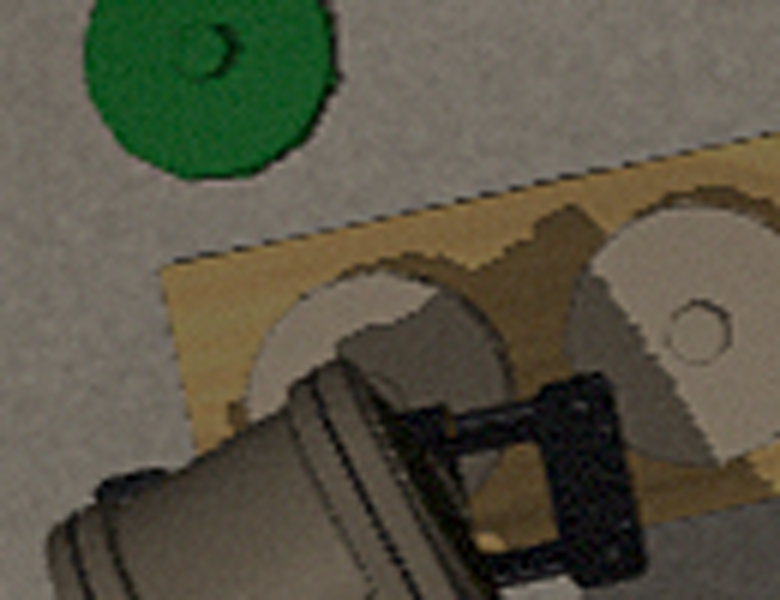

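Run:
```python
import cv2,numpy as np
a=cv2.imread('pics/side0.png')[110:200,330:450];a=cv2.resize(a,None,fx=6,fy=6,interpolation=cv2.INTER_CUBIC)
b=cv2.imread('pics/side3.png')
cv2.imwrite('pics/cmp3.png',np.hstack([a[200:540,80:470],b[200:540,80:470]]))
```

```text
(no output)
```

View pics/cmp3.png

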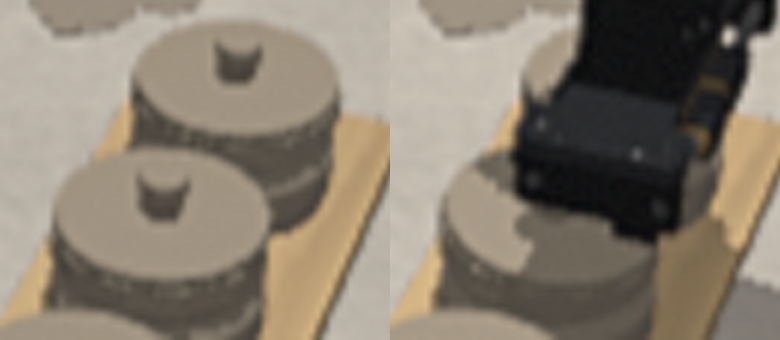

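Run:
```python
import cv2,numpy as np
a=cv2.imread('pics/side0.png');b=cv2.imread('pics/side4full.png')
f=lambda i,x0,y0,x1,y1:cv2.resize(i[y0:y1,x0:x1],None,fx=9,fy=9,interpolation=cv2.INTER_CUBIC)
cv2.imwrite('pics/cmp4.png',np.hstack([f(a,315,222,358,275),f(b,315,222,358,275)]))
b3=cv2.resize(cv2.imread('pics/side3.png'),(120,90),interpolation=cv2.INTER_AREA);a3=a[110:200,330:450]
cv2.imwrite('pics/cmp3b.png',np.hstack([f(a3,17,50,60,90),f(b3,17,50,60,90)]))
```

```text
(no output)
```

View pics/cmp4.png

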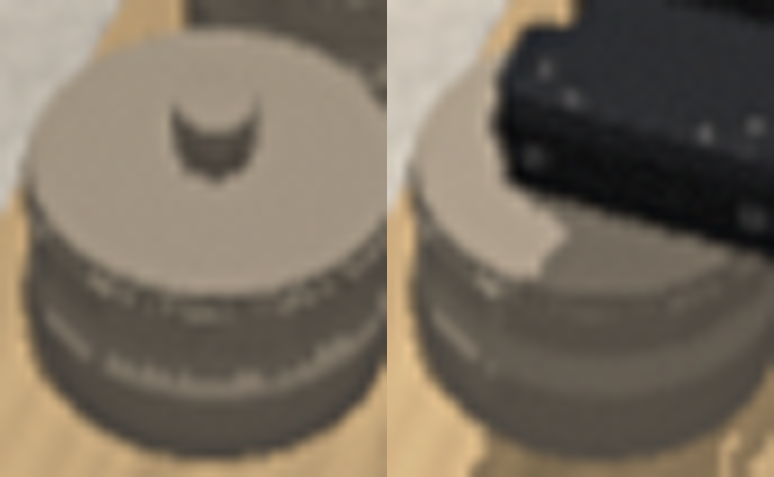

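View pics/cmp3b.png

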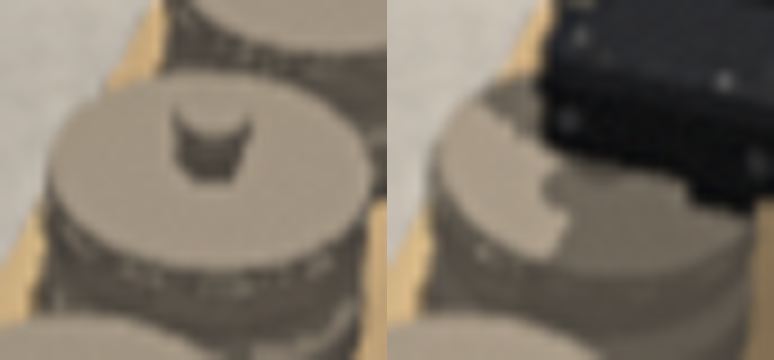

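```bash
python3 -m crank '[[-1,[0,0,-8],0],[-1,[0,0,-20],0],[-1,[0,30,-20],0],[-1,[0,65,-20],0],[-1,[0,100,-20],0],[-1,[0,135,-20],0],[-1,[0,170,-20],0],[-1,[0,205,-20],0],[-1,[0,240,-20],0],[-1,[0,260,-12],0],[-1,[0,260,-10],0],[-1,[0,260,-10],0]]';python3 -m crank '[[-1,[0,0,0],0],[-1,[0,0,0],0],[-1,[0,0,0],0]]'
cat > snap.py <<'E'
from h import *
import sys
s=r.read_state();print(s['ee_pos'],s['ft_force'],s['time'])
for n in('top','side'): cv2.imwrite(f'pics/{n}_{sys.argv[1]}.png',cam(n)['pixels'][:,:,::-1])
E
python3 snap.py j3hover
```

```text
time: 10.1
ee_pos: [0.4812, -0.1076, 0.0972]
eef_rot: [0.996, 0.094, -0.0, -0.0]
ft_force: [0.0, 1.2, -0.1]
width: 0.0006
time: 10.35
ee_pos: [0.4817, -0.1057, 0.098]
eef_rot: [0.995, 0.096, 0.0, 0.0]
ft_force: [0.3, 0.4, 0.0]
width: 0.0004
[ 0.48172996 -0.10566428  0.09803253] [0.26222738 0.40939116 0.01364327] 10.35
```

```bash
python3 -m crank '[[-1,[0,0,1],0],[-1,[0,0,2],0],[-1,[0,0,3],0],[-1,[0,0,4],0]]';python3 -m crank '[[-1,[0,0,0.7],0]]';python3 -m crank '[[-1,[0,0,0.7],0]]';python3 -m crank '[[-1,[0,0,0.7],0]]';python3 -m crank '[[-1,[0,0,0.7],0]]';python3 -m crank '[[-1,[0,0,0.7],0]]';python3 -m crank '[[-1,[0,0,0.7],0],[-1,[0,0,0.7],0]]'; python3 snap.py j3press
python3 - <<'E'
import cv2,numpy as np
f=lambda i,x0,y0,x1,y1:cv2.resize(i[y0:y1,x0:x1],None,fx=8,fy=8,interpolation=cv2.INTER_CUBIC)
a,b=[cv2.imread(f'pics/side_j3{k}.png') for k in('hover','press')]
A=f(a,345,155,395,205);B=f(b,345,155,395,205)
cv2.imwrite('pics/cmp5.png',np.hstack([A,B]))
E
```

```text
time: 10.78
ee_pos: [0.4815, -0.1068, 0.0934]
eef_rot: [0.995, 0.095, -0.0, 0.0]
ft_force: [0.9, 0.6, 0.1]
width: 0.0005
time: 10.87
ee_pos: [0.4814, -0.1069, 0.0927]
eef_rot: [0.996, 0.095, -0.0, 0.0]
ft_force: [0.3, 0.1, -0.1]
width: 0.0003
time: 10.95
ee_pos: [0.4814, -0.1069, 0.092]
eef_rot: [0.996, 0.095, -0.0, 0.0]
ft_force: [-0.4, 0.5, 1.6]
width: 0.0007
time: 11.03
ee_pos: [0.4814, -0.1069, 0.0914]
eef_rot: [0.996, 0.095, -0.0, 0.0]
ft_force: [-1.0, 0.4, 0.8]
width: 0.0005
time: 11.12
ee_pos: [0.4814, -0.1069, 0.0907]
eef_rot: [0.996, 0.095, -0.0, 0.0]
ft_force: [-2.2, 0.6, 2.2]
width: 0.0003
time: 11.2
ee_pos: [0.4814, -0.1069, 0.0902]
eef_rot: [0.996, 0.095, -0.0, 0.0]
ft_force: [-3.2, -0.2, 7.3]
width: 0.0003
time: 11.37
ee_pos: [0.4814, -0.107, 0.09]
eef_rot: [0.996, 0.095, -0.0, 0.0]
ft_force: [-5.6, 0.3, 9.8]
width: 0.0004
[ 0.48142049 -0.10698844  0.08996834] [-5.58637577  0.34801619  9.75958854] 11.3667
```

View pics/cmp5.png

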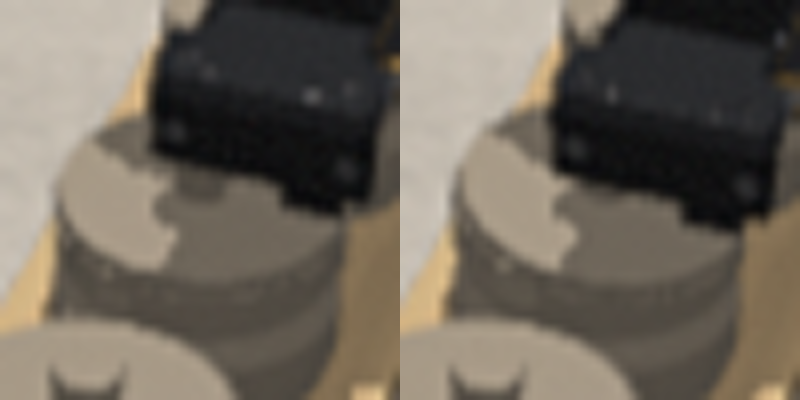

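Run:
```python
import cv2,numpy as np
def sh(p,q,b):
    x0,y0,x1,y1=b
    A,B=[cv2.GaussianBlur(cv2.imread(f)[y0:y1,x0:x1,1].astype(np.float32),(0,0),.7) for f in(p,q)]
    w=np.eye(2,3,dtype=np.float32);c,w=cv2.findTransformECC(A,B,w,cv2.MOTION_TRANSLATION,(3,200,1e-6));return round(c,3),w[:,2].round(2)
print('J3 left edge',sh('pics/side_j3hover.png','pics/side_j3press.png',(350,170,361,190)))
print('J3 skirt/lower edge',sh('pics/side_j3hover.png','pics/side_j3press.png',(351,180,375,196)))
print('jar J2 ref',sh('pics/side_j3hover.png','pics/side_j3press.png',(340,195,370,225)))
print('J1 left edge vs side0',sh('pics/side0.png','pics/side4full.png',(313,228,330,262)))
```

```text
J3 left edge (0.947, array([-0.13, -1.07], dtype=float32))
J3 skirt/lower edge (0.986, array([ 0.51, -0.09], dtype=float32))
jar J2 ref (1.0, array([-0.,  0.], dtype=float32))
J1 left edge vs side0 (0.765, array([-1.29,  0.32], dtype=float32))
```

```bash
python3 -m crank '[[-1,[0,0,-4],0],[-1,[0,0,-15],0],[-1,[0,0,-32],0],[-1,[0,0,-42],0],[-1,[10,0,-44],0],[-1,[28,1,-44],0],[-1,[40,2,-44],0],[-1,[43,2.5,-44],0],[-1,[43,2.5,-44],0],[-1,[43,2.5,-44],0],[-1,[43,2.5,-44],0]]'; python3 snap.py knob
python3 - <<'E'
import cv2,numpy as np
f=lambda i,x0,y0,x1,y1:cv2.resize(i[y0:y1,x0:x1],None,fx=6,fy=6,interpolation=cv2.INTER_CUBIC)
cv2.imwrite('pics/k1.png',np.hstack([f(cv2.imread('pics/side_knob.png'),335,130,400,205),f(cv2.imread('pics/top_knob.png'),335,195,400,270)]))
E
```

```text
time: 12.38
ee_pos: [0.5236, -0.1013, 0.1331]
eef_rot: [0.996, 0.095, -0.0, 0.0]
ft_force: [0.8, -0.7, -0.6]
width: 0.0004
[ 0.52360466 -0.1013031   0.13310422] [ 0.79702455 -0.74940837 -0.62964387] 12.3833
```

View pics/k1.png

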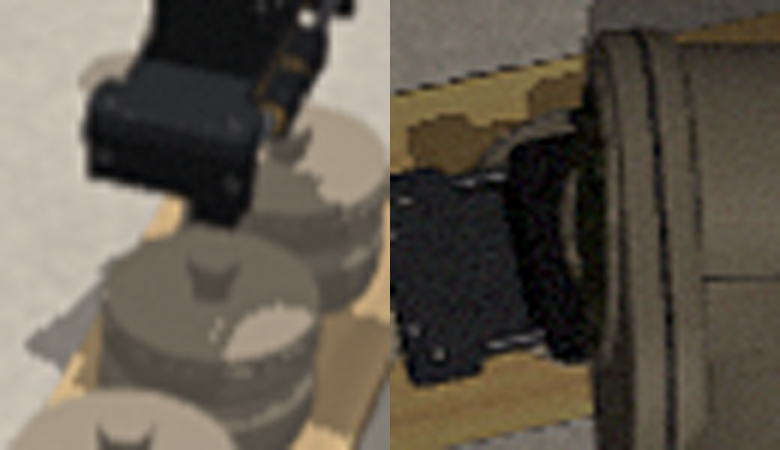

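```bash
python3 -m crank '[[-1,[0,0,5],0],[-1,[0,0,10],0],[-1,[0,0,14],0],[-1,[0,0,16],0],[-1,[0,0,16],0]]';python3 -m crank '[[-1,[0,0,1],0],[-1,[0,0,1],0]]';python3 -m crank '[[-1,[0,0,1],0],[-1,[0,0,1],0]]';python3 -m crank '[[-1,[0,0,1],0],[-1,[0,0,1],0]]';python3 -m crank '[[-1,[0,0,0.7],0],[-1,[0,0,0.7],0]]'
```

```text
time: 12.9
ee_pos: [0.5237, -0.1011, 0.1166]
eef_rot: [0.995, 0.095, -0.001, -0.0]
ft_force: [-0.4, 0.6, -0.6]
width: 0.0006
time: 13.07
ee_pos: [0.5242, -0.1012, 0.1163]
eef_rot: [0.995, 0.095, 0.0, 0.0]
ft_force: [1.0, 1.3, 0.8]
width: 0.0005
time: 13.23
ee_pos: [0.5242, -0.1012, 0.1153]
eef_rot: [0.996, 0.095, 0.0, 0.0]
ft_force: [-0.9, -0.0, 0.4]
width: 0.0004
time: 13.4
ee_pos: [0.5245, -0.1013, 0.1148]
eef_rot: [0.996, 0.095, 0.0, 0.0]
ft_force: [-1.0, 0.2, 3.6]
width: 0.0007
time: 13.57
ee_pos: [0.5246, -0.1013, 0.1144]
eef_rot: [0.996, 0.095, 0.0, 0.0]
ft_force: [-1.9, -0.4, 7.3]
width: 0.0008
```

```bash
python3 -m crank '[[-1,[0,0,0.6],0],[-1,[0,0,0.6],0]]';python3 -m crank '[[-1,[0,0,0.6],0],[-1,[0,0,0.6],0]]';python3 -m crank '[[-1,[0,0,0.5],0],[-1,[0,0,0.5],0]]'
```

```text
time: 13.73
ee_pos: [0.5247, -0.1013, 0.1139]
eef_rot: [0.996, 0.095, 0.001, 0.0]
ft_force: [-1.4, 0.8, 7.7]
width: 0.0004
time: 13.9
ee_pos: [0.5247, -0.1013, 0.1133]
eef_rot: [0.996, 0.095, 0.001, 0.0]
ft_force: [-1.5, -1.0, 7.2]
width: 0.0005
time: 14.07
ee_pos: [0.5247, -0.1013, 0.1128]
eef_rot: [0.996, 0.095, 0.001, 0.0]
ft_force: [-1.6, -0.3, 7.9]
width: 0.0006
```

```bash
python3 -m crank '[[-1,[0,0,0.6],0],[-1,[0,0,0.6],0]]';python3 -m crank '[[-1,[0,0,0.6],0],[-1,[0,0,0.6],0]]';python3 -m crank '[[-1,[0,0,0.6],0],[-1,[0,0,0.6],0]]';python3 -m crank '[[-1,[0,0,0.6],0],[-1,[0,0,0.6],0]]'
```

```text
time: 14.23
ee_pos: [0.5247, -0.1013, 0.1122]
eef_rot: [0.996, 0.095, 0.001, 0.0]
ft_force: [-2.2, 0.9, 7.7]
width: 0.0003
time: 14.4
ee_pos: [0.5246, -0.1013, 0.1117]
eef_rot: [0.996, 0.095, 0.0, 0.0]
ft_force: [-1.9, 0.1, 8.4]
width: 0.0002
time: 14.57
ee_pos: [0.5246, -0.1012, 0.1115]
eef_rot: [0.996, 0.095, 0.0, 0.0]
ft_force: [-5.5, 0.3, 12.9]
width: 0.0003
time: 14.73
ee_pos: [0.5247, -0.1012, 0.1114]
eef_rot: [0.996, 0.095, 0.001, 0.0]
ft_force: [-7.0, 0.4, 17.8]
width: 0.0004
```

```bash
python3 -m crank '[[-1,[0,0,0.4],0],[-1,[0,0,0.4],0],[-1,[0,0,0.4],0],[-1,[0,0,0.4],0]]';python3 -m crank '[[-1,[0,0,-3],0],[-1,[0,0,-10],0],[-1,[0,0,-25],0],[-1,[0,0,-50],0],[-1,[0,0,-85],0],[-1,[0,0,-120],0],[-1,[-30,0,-120],0],[-1,[-60,0,-120],0],[-1,[-60,30,-120],0],[-1,[-60,65,-120],0],[-1,[-60,100,-120],0],[-1,[-60,135,-120],0]]';python3 -m crank '[[-1,[0,35,0],0],[-1,[0,70,0],0],[-1,[0,105,0],0],[-1,[0,140,0],0],[-1,[0,170,0],0],[-1,[0,190,0],0],[-1,[0,200,0],0],[-1,[0,200,0],0],[-1,[0,200,0],0],[-1,[0,200,0],0]]'; python3 snap.py after
python3 - <<'E'
import cv2,numpy as np
f=lambda i,x0,y0,x1,y1:cv2.resize(i[y0:y1,x0:x1],None,fx=5,fy=5,interpolation=cv2.INTER_CUBIC)
cv2.imwrite('pics/fin.png',np.hstack([f(cv2.imread('pics/side0.png'),335,140,410,240),f(cv2.imread('pics/side_after.png'),335,140,410,240)]))
E
```

```text
time: 15.07
ee_pos: [0.5247, -0.1012, 0.1113]
eef_rot: [0.996, 0.095, 0.001, 0.001]
ft_force: [-8.6, 1.2, 21.1]
width: 0.0008
time: 16.07
ee_pos: [0.4907, -0.2467, 0.2297]
eef_rot: [0.995, 0.095, 0.0, 0.0]
ft_force: [1.0, 0.6, 1.0]
width: 0.0002
time: 16.9
ee_pos: [0.5291, -0.4396, 0.2295]
eef_rot: [0.995, 0.096, 0.0, -0.0]
ft_force: [0.2, -0.1, 0.9]
width: 0.0006
[ 0.52906616 -0.43962047  0.22953161] [ 0.20427011 -0.05418623  0.89513681] 16.9
```

View pics/fin.png

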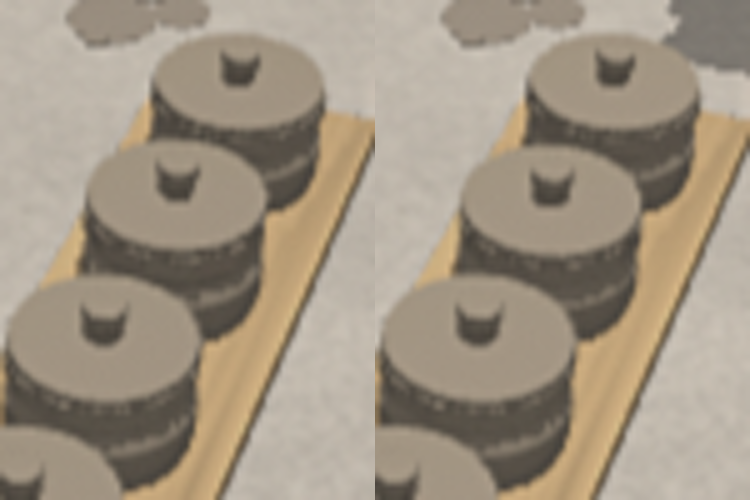

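View pics/top_after.png

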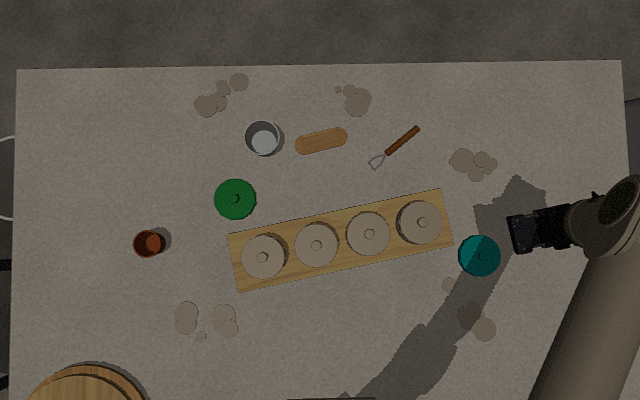

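Run:
```python
import cv2,numpy as np
def sh(n,b):
    x0,y0,x1,y1=b
    A,B=[cv2.imread(f'pics/{n}{k}.png')[y0:y1,x0:x1,1].astype(np.float32) for k in('0','_after')]
    w=np.eye(2,3,dtype=np.float32);c,w=cv2.findTransformECC(A,B,w,cv2.MOTION_TRANSLATION,(3,200,1e-6),None,5);return round(c,3),w[:,2].round(2)
for i,(x,y) in enumerate([(263,257),(316,245),(370,233),(421,222)]): print('top knob',i+1,sh('top',(x-10,y-10,x+11,y+11)))
for i,(x,y) in enumerate([(339,238),(356,203),(370,173),(383,153)]): print('side knob',i+1,sh('side',(x-8,y-9,x+9,y+9)))
for n,b in dict(pot=(240,115,285,160),rib=(290,120,352,158),loop=(362,120,425,172),cup=(128,225,172,262)).items(): print(n,sh('top',b))
from h import *
c=np.load('cams.npz')
for n in('top','side'):
    for d in((0,0,-.0035),(-.0035,0,-.0035)): print(n,d,proj(n,np.array([.5238,-.1015,.114])+d,c[n])-proj(n,[.5238,-.1015,.114],c[n]))
```

```text
top knob 1 (0.973, array([ 0.04, -0.02], dtype=float32))
top knob 2 (0.98, array([-0.06,  0.02], dtype=float32))Traceback (most recent call last):
  File "<stdin>", line 6, in <module>
  File "<stdin>", line 5, in sh
cv2.error: OpenCV(4.12.0) /io/opencv/modules/video/src/ecc.cpp:574: error: (-7:Iterations do not converge) NaN encountered. in function 'findTransformECC'
```

Run:
```python
import cv2,numpy as np
def sh(n,b):
    x0,y0,x1,y1=b
    A,B=[cv2.imread(f'pics/{n}{k}.png')[y0:y1,x0:x1,1].astype(np.float32) for k in('0','_after')]
    try:
        w=np.eye(2,3,dtype=np.float32);c,w=cv2.findTransformECC(A,B,w,cv2.MOTION_TRANSLATION,(3,200,1e-6),None,3);return round(c,3),w[:,2].round(2)
    except cv2.error: return None
for i,(x,y) in enumerate([(263,257),(316,245),(370,233),(421,222)]): print('top',i+1,sh('top',(x-10,y-10,x+11,y+11)),sh('top',(x-27,y-27,x+28,y+28)))
for i,(x,y) in enumerate([(339,238),(356,203),(370,173),(383,153)]): print('side',i+1,sh('side',(x-8,y-9,x+9,y+9)))
for n,b in dict(pot=(240,115,285,160),rib=(290,120,352,158),loop=(362,120,425,172),cup=(128,225,172,262)).items(): print(n,sh('top',b))
from h import *
c=np.load('cams.npz')
for n in('top','side'):
    for d in((0,0,-.0035),(-.0035,0,-.0035)): print(n,d,proj(n,np.array([.5238,-.1015,.114])+d,c[n])-proj(n,[.5238,-.1015,.114],c[n]))
```

```text
top 1 (0.979, array([ 0.04, -0.03], dtype=float32)) (0.996, array([ 0.02, -0.01], dtype=float32))
top 2 (0.977, array([-0.04,  0.01], dtype=float32)) (0.993, array([-0.02, -0.  ], dtype=float32))
top 3 None (0.862, array([-0.25,  0.25], dtype=float32))
top 4 (0.97, array([ 0.02, -0.05], dtype=float32)) (0.995, array([ 0.03, -0.01], dtype=float32))
side 1 (1.0, array([0.01, 0.  ], dtype=float32))
side 2 (1.0, array([ 0.01, -0.01], dtype=float32))
side 3 (0.962, array([-0.15,  1.07], dtype=float32))
side 4 (1.0, array([-0.02, -0.  ], dtype=float32))
pot (0.999, array([0.02, 0.01], dtype=float32))
rib (0.996, array([-0.  , -0.02], dtype=float32))
loop (0.998, array([-0.03,  0.02], dtype=float32))
cup (0.999, array([0.02, 0.  ], dtype=float32))
top (0, 0, -0.0035) [-0.18132473  0.01774166]
top (-0.0035, 0, -0.0035) [-0.13605313  1.50866878]
side (0, 0, -0.0035) [-0.06436413  0.9854345 ]
side (-0.0035, 0, -0.0035) [1.02274496 1.37324801]
```

```bash
python3 -c "
from bench import r
print(r.close_job())"
```

```text
the job is handed in; nothing more can be done
None
```

The loose lid was the third from the left in the top view, second from the right. I rocked it by its edge, pressed its knob home and handed the job in after about 17 s.

**Finding it:** I pressed all four near edges. The third gave about 2.5 mm under 1–2 N, and its far edge rose about 1 px in the side view. My first press on it I misread as rigid, going by force alone. I went on to the other two, then came back with pictures before and during the press. I did not measure the tilt angle directly. I took it to be over 0.05 rad because the lid tipped until it came up hard against a stop.

**The other three:** All felt rigid, but each was pressed to more than the 5 N stated for a light press. The peaks were about 13 N on the fourth, 10 N on the second and 6 N on the first. The loose lid's edge also saw up to about 10 N.

**Pressing home:** The knob sank from about 114.8 to 111.4 mm, then went hard, and I pressed on to 21 N. The seal gave way at about 8 N, below the stated 12–20 N.

**Last checks after coming away:**
- **Third lid:** it shifted 1.07 px down in the side view, where 3.5 mm of sinking should give 0.99 px. Any sideways movement was small, about 2 mm at most. One close-up top-view match on this lid failed to converge, and the wider one was only fair (correlation 0.86).
- **Everything else:** the other three lids and all four bystanders moved less than 0.1 px. The arm stood clear at 0.23 m height.
- **Not repeated:** I did not press its edge again to check that it no longer rocks.

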